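# Switch the ball sorter to its other tray and let the balls run

## Robot

A 7-joint arm with a two-finger parallel gripper is mounted at the origin on the work surface. World frame = base frame: x ahead of the robot, y to its left, z up, the work surface at z = 0. Lengths are in m, angles in rad, forces in N, time in s.
With the tool pointing down it reaches from about 0.425 to 0.925 m from the base axis. Payload 6.8 kg.
Tool frame: the origin (TCP) lies at the very end of the fingers, on their centre line; the grasp point (between the pads) lies bot.grip_point_offset behind it (bot.grip_point_offset is the distance from the TCP to the grasp point, in m); z points along the fingers, y is the line along which they close (so a half turn about z gives the same grasp; the last joint's range is limited). The gripper opens to 85 mm and grips with 20 to 120 N. Pads are 22 mm wide; open, the fingers measure 114 mm over their backs; the gripper's body (76 mm by 85 mm) begins 54 mm behind the grasp point. The pads swing forward as they close: fully open they stand 13 mm farther back than shut.
Start: joints at [-1.449, 0.477, 0.022, 1.555, -0.011, 1.109, -0.083], TCP at [0.154, 0.657, 0.231] pointing down, gripper open.
Joint ranges: [-2.96, 2.96], [-0.34, 2.1], [-1.41, 1.46], [0.24, 2.44], [-1.37, 4.51], [0.17, 1.92], [-2.96, 2.96]. Speed limits (rad/s): [2.39, 2.39, 3.14, 3.14, 3.14, 3.14, 3.14].

## Interface

Orientations are given as a unit quaternion [w, x, y, z].
In Python, from station import bot, imaging gives the robot as it stands. The module is installed in compiled form; this text tells all that it offers.
- The arm moves only by the tool carry_out, never from a script. Its argument "targets" is one flat list of numbers, 5 for each row, row after row: the closure in counts, from 0 (fully open) to 255 (shut), then the shift along the world's x, y, z in mm, then the turn about the world's z in degrees. A call has 1 to 20 rows; each row shifts and turns the commanded pose from where the row before left it; what a row does not reach is not made up. A row lasts 1/10 s, in which the tool goes at most 50 mm and 8.59 degrees, less where a joint would pass 70% of its speed; a pose out of reach is approached as far as the arm can. A call is refused whole if a number of a shift passes 50 or a number of a turn 8.59, either way. A call with a gripper value outside its range is refused whole. The fingers move at their own pace and stop on an object; "newtons" is the grip in N (left out, the last holds). Time passes only in rows, so rows that do not move let the fingers close. It gives the time, the measured TCP pose, the force, the opening and the grip force at its end, in the units of the state.
- bot.get_obs(): the state, without advancing time (a new reading comes with each control period).
- imaging.read_camera(name): name is "scene" or "top" or "wrist"; returns a dict with "frame" (420x560x3 uint8, red, green, blue), "fov_y" (degrees; the focal length in pixels is half the picture's height over the tangent of half this angle, whatever the lens; pixels are square), "cx", "cy" (the principal point, pixels), "k1" (the pictures are not rectified: a ray, as slopes to the right and down, at radius r is drawn at 1 + k1 r^2 times it, then the intrinsics apply), "pose" (4x4, takes a point from camera to world coordinates); the wrist camera has in their place "tool_from_camera" (4x4, takes a point from camera to tool coordinates, whose origin is the TCP and whose axes are the flange's). Camera axes: x right, y up, looking along -z (the intrinsics and any distortion apply to the point x, -y, -z); pixel columns grow to the right and rows downward; lengths in m; the calibration is good to about 2 mm. A picture is of the moment at which its call begins: read the wrist's pose just before it. There is no depth.
- bot.hand_in(): hands the job in; it is judged then, once.
The state is a dict: "t": time; "q": joint angles; "joint_vel": joint speeds; "joint_torque": joint torques, N m; "eef_pos": TCP position; "tool_rot": TCP orientation; "contact_force": force on the tool from outside, world axes, zero at the start; "torque": the same for the moment, N m; "gripper_width": opening from 0.0 (shut) to 1.0 (fully open); "grasp_force": force on a finger pad.
Only numpy, scipy, OpenCV 4.12 (cv2) and the standard library are available. Lean on these libraries where they do the work, as an engineer would, in place of code of your own. Each camera call takes 0.05 s, during which the arm holds its last target. There are 200 camera calls.

## Task

Press the raised end of the sorter's seesaw gate down with a fingertip to rock it over its pivot, so that it stays tipped to the opposite side, and only then push the metal stop's tab sideways all the way open, so that all three wooden balls roll down that other chute into its tray. Nothing is picked up: do not touch the balls at all, and leave the chisel, the plane and the glue bottle where they are.

Things in the scene. Friction and masses are not known exactly. Their poses are not given: they have to be found in the camera images.
- sorter: Fixed plywood ball sorter on light boards, 660 mm (y) by 320 mm (x), at varying place and yaw. Origin on the bench under the gate's pivot, z up. Gate at the centre, a chute and tray at either side (+y, -y). A sloping feed trough, 52 mm wide, lies on the centre line at -x; its walls are 156 mm high at the mouth (x -33 mm), 175 at the rear (x -210). Gate's far post: x 50 mm, 36 wide (y), 124 high.
- seesaw (a joint): Tilt of the dark seesaw gate about the sorter's x axis, pivot 110 mm up, -0.22 to 0.22 rad. Positive: its +y end is up and balls run to the -y tray; negative: the reverse. Starts on either stop. Top-heavy (36 mm steel ball on a stem): past level it falls over by itself; under 1 N at a pad moves it. Gate: open-ended channel, 200 mm (y) by 70 mm, floor 8 mm thick, top face through the pivot.
- weight (a point): Centre of the gate's 36 mm steel ball weight, 95 mm above the pivot and 35 mm to its +x, on a 10 mm stem that rises from the middle of the gate's 40 mm high +x wall. The -x edge of the gate has a 10 mm lip. Leans with the gate to its low side.
- left_tray (a point): Centre of the inner floor (12 mm up) of the open plywood tray at the sorter's +y end, 265 mm from its origin; inside 114 mm (y) by 128 mm (x); side walls 72 mm high, outer wall 87 mm.
- right_tray (a point): The same tray at the sorter's -y end.
- left_pad (a point): Centre of the top of the press pad at the gate's +y end: a flat dark ear, 8 mm thick, 36 mm wide (y), reaching 40 mm out (+x) beyond the gate's 40 mm high wall. The point is 60 mm in x and 80 mm in y from the pivot, 17 mm above pivot height when this end is up, 17 mm below when down; free space beneath. Axes turn with the gate.
- right_pad (a point): The same press pad at the gate's -y end (80 mm to -y of the pivot).
- stop_plate (a joint): Travel of the aluminium stop along the sorter's +y: 0 = shut (blocks the trough, about 0 to 8 mm at the start), 0.060 m = fully open against its end. About 1.2 N of friction; it stays where it is left. Two thin guide rails (141 mm high) run out to y = 131 mm under it. Once it is more than about 45 mm open the balls can roll out freely.
- stop_tab (a point): Centre of the top edge of the stop's tab: an upright aluminium block, 12 mm (x) by 30 mm (y) by 40 mm high, standing above the trough, 78 mm to -x of the pivot; its top is 208.5 mm above the bench, its foot 168.5 mm, and it stands clear of all else, so a fingertip can push on its -y face (15 mm to -y of this point). It moves with the stop.
- ball1: One of three light wooden balls, diameter 32 mm, 14 g, queued in the feed trough behind the stop. Origin: its centre.
- ball2: One of three light wooden balls, diameter 32 mm, 14 g, queued in the feed trough behind the stop. Origin: its centre.
- ball3: One of three light wooden balls, diameter 32 mm, 14 g, queued in the feed trough behind the stop. Origin: its centre.
- chisel: A loose chisel lying along its x, 225 mm long, black handle 26 mm thick; origin underneath it, near its middle. A bystander.
- plane: A loose small block plane, 150 x 50 mm, 48 mm high; origin underneath its centre. A bystander.
- glue: A loose white glue bottle, diameter 54 mm, 130 mm high, orange cap, standing in front (-x) of the +y tray; origin under its centre. A bystander.

How it is judged:
By the outcome, as a careful person would: the job done as asked, in the order asked, and still so for the second after the job is handed in, with the robot touching nothing.
It also fails if it takes over 48 s, if anything falls off the work surface, if the arm or the gripper's body presses on something with over 40 N, if the wrist force passes 120 N, or if a joint passes its speed limit or range.

## Working session

There is one attempt and no reset: what is moved stays moved. The work goes in short steps, Python scripts to look and compute and a tool call to move; the robot and the scene stay as the last step left them, time stands still between calls to the robot, and variables do not carry over. Pictures are saved under pics/ and viewed, at most 10 in all, crops included, and the job is handed in when it is done.

Besides the shell and the picture viewer there is one more tool, called after "Emit:" in YAML: its name, and indented under it one key for each argument. carry_out: Moves the arm, as the interface text tells. Its arguments: {"type":"object","properties":{"targets":{"type":"array","items":{"type":"number"}},"newtons":{"type":"number"}},"required":["targets"]}

```bash
mkdir -p pics; cat > h.py <<'E'
import numpy as np, cv2, pickle
def K(c):
    f=210/np.tan(np.radians(c['fov_y'])/2); return f
def proj(c,P,T=None):
    T=c['pose'] if T is None else T
    p=(np.atleast_2d(P)-T[:3,3])@T[:3,:3]
    s=np.c_[p[:,0],-p[:,1]]/-p[:,2:3]
    s=s*(1+c['k1']*(s**2).sum(1,keepdims=True))
    return s*K(c)+[c['cx'],c['cy']]
def ray(c,uv,z,T=None):
    T=c['pose'] if T is None else T
    d=(np.array(uv,float)-[c['cx'],c['cy']])/K(c); s=d.copy()
    for _ in range(20): s=d/(1+c['k1']*(s@s))
    v=T[:3,:3]@[s[0],-s[1],-1]; o=T[:3,3]
    return o+v*(z-o[2])/v[2]
E
python3 - <<'E'
from station import bot, imaging
import cv2,pickle
o=bot.get_obs(); print(o['eef_pos'],o['tool_rot'],o['t'],bot.grip_point_offset)
C={}
for n in ('scene','top'):
    c=imaging.read_camera(n); C[n]=c; cv2.imwrite(f'pics/{n}0.png',cv2.resize(c['frame'][:,:,::-1],(800,600),interpolation=cv2.INTER_CUBIC)); print(n,c['fov_y'],c['cx'],c['cy'],c['k1'],c['pose'])
pickle.dump(C,open('c0.pkl','wb'))
E
```

```text
[0.15361269 0.65664537 0.23029868] [-5.24121952e-05  1.14635288e-01  9.93407187e-01 -9.53474047e-04] 0.0 0.0187
scene 42.99745317340657 265.5482710086896 204.73421045819907 -0.053241015526399454 [[-0.45106955 -0.68866039  0.56769985  1.10110115]
 [ 0.89239894 -0.33899244  0.29783931  0.32690069]
 [-0.01266417  0.64096099  0.76746897  0.93566198]
 [ 0.          0.          0.          1.        ]]
top 53.03528532540014 281.2625097478671 205.82701396308636 -0.010372654498667942 [[-0.02005286  0.9971828  -0.07227964  0.42015741]
 [-0.99946464 -0.02186303 -0.02434031  0.02032897]
 [-0.02585199  0.07175285  0.99708736  1.04861304]
 [ 0.          0.          0.          1.        ]]
```

View pics/scene0.png

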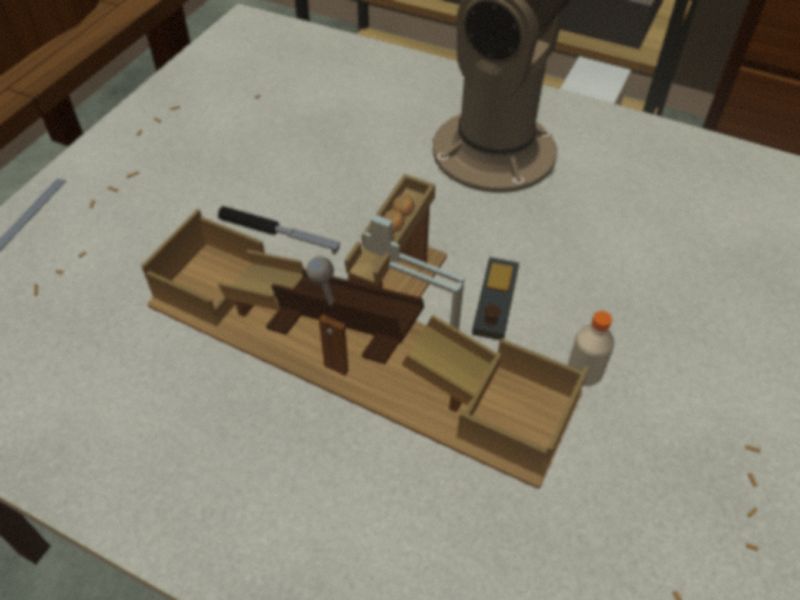

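View pics/top0.png

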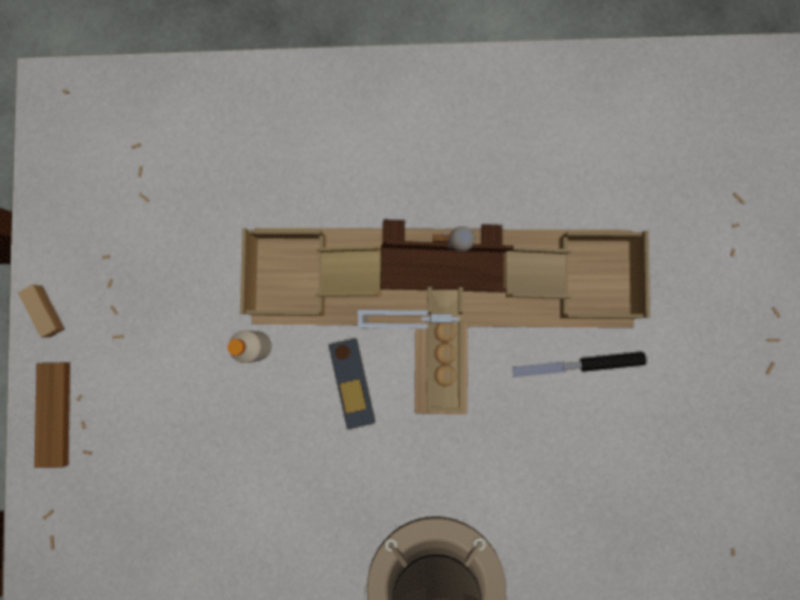

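The gate's weight leans to the right of the top picture, at px (460,238), which is -y. So the +y pad at (394,230) is raised and I press that one; the tab is near (440,318) and the bystanders are clear of it. Next I fit the sorter's pose.

```bash
cat > fit.py <<'E'
from h import *
from scipy.optimize import least_squares
C=pickle.load(open('c0.pkl','rb'))
a=.22
def g(x,y,z): return [x,y*np.cos(a)-z*np.sin(a),110+y*np.sin(a)+z*np.cos(a)]
L=[('top',g(35,0,95),(460,238)),('top',g(80,80,0),(394,220)),('top',g(80,-80,0),(491,225)),
('top',[-210,0,175],(444,406)),('top',[-78,4,208.5],(440,318)),
('scene',g(35,0,95),(320,268)),('scene',[-78,4,208.5],(381,220)),
('scene',g(60,80,0),(382,344)),('scene',g(60,-80,0),(288,318)),('top',[0,322,87],(250,272)),('top',[0,-322,87],(644,275))]
def W(p,P):
    c,s=np.cos(p[2]),np.sin(p[2]);P=np.array(P)/1000
    return np.array([p[0]+c*P[0]-s*P[1],p[1]+s*P[0]+c*P[1],P[2]])
def r(p): return np.concatenate([proj(C[n],W(p,P))[0]-np.array(q)*.7 for n,P,q in L])
s=least_squares(r,[.5,0,0],loss='soft_l1',f_scale=2)
if __name__=='__main__':
    print(s.x); print(r(s.x).reshape(-1,2).round(1))
    for n,P in (('pad',g(60,80,0)),('tab',[-78,4,208.5]),('tabface',[-78,-11,208.5])): print(n,W(s.x,P).round(4))
E
python3 fit.py
```

```text
[ 0.52208688 -0.02086564 -0.03077638]
[[-0.2  1.4]
 [-1.  -0.9]
 [-0.1 -1. ]
 [-0.5  4.4]
 [ 1.4  1. ]
 [ 0.9  0.5]
 [-0.7 -1.9]
 [-1.4  1.5]
 [-3.6  0.2]
 [-5.1 -0.3]
 [-0.1 -0.2]]
pad [0.5845 0.0553 0.1275]
tab [ 0.4442 -0.0145  0.2085]
tabface [ 0.4438 -0.0295  0.2085]
```

Emit:
carry_out:
  targets: [255,24,-33,0,0.6,255,24,-33,0,0.6,255,24,-33,0,0.6,255,24,-33,0,0.6,255,24,-33,0,0.6,255,24,-33,0,0.6,255,24,-33,0,0.6,255,24,-33,0,0.6,255,24,-33,0,0.6,255,24,-33,0,0.6,255,24,-33,0,0.6,255,24,-33,0,0.6,255,24,-33,0,0.6,255,24,-33,0,0.6,255,24,-33,0,0.8,255,24,-33,0,0.8,255,24,-33,0,0.8,255,29,-32,0,0.8,255,0,0,0,0,255,0,0,0,0]

```text
t: 2.1
eef_pos: [0.5907, 0.0632, 0.2307]
tool_rot: [-0.001, 0.015, 1.0, -0.0]
contact_force: [0.0, 0.2, -0.0]
gripper_width: -0.002
grasp_force: 0.0
```

```bash
python3 - <<'E'
from station import bot, imaging
from fit import *
from scipy.spatial.transform import Rotation as R
o=bot.get_obs(); q=o['tool_rot']; T=np.eye(4); T[:3,:3]=R.from_quat([*q[1:],q[0]]).as_matrix(); T[:3,3]=o['eef_pos']
print(o['t'],o['eef_pos'],T[:3,1],o['gripper_width'])
w=imaging.read_camera('wrist'); c=imaging.read_camera('scene')
M=T@w['tool_from_camera']
im=[]
P=[W(s.x,p) for p in (g(40,62,0),g(80,62,0),g(80,98,0),g(40,98,0),g(35,0,95),[-78,4,208.5])]
for cam,TT in ((w,M),(c,None)):
    f=cam['frame'][:,:,::-1].copy()
    for p in proj(cam,P,TT): cv2.circle(f,(int(p[0]),int(p[1])),2,(0,0,255),-1) if abs(p).max()<2000 else 0
    im.append(f)
im[1]=cv2.resize(im[1][80:290,100:380],(560,420))
cv2.imwrite('pics/b.png',cv2.resize(np.vstack(im),(400,600)))
cv2.imwrite('pics/b.png',cv2.resize(np.hstack(im),(800,300)))
E
```

```text
2.1 [0.59069241 0.0632478  0.23071225] [ 2.98203345e-02  9.99555165e-01 -4.68945617e-04] -0.0017367150818591796
```

View pics/b.png

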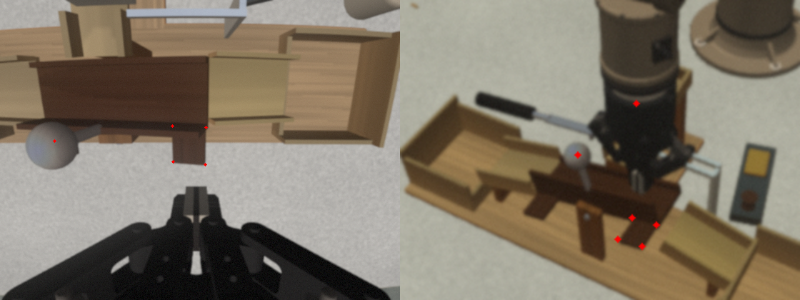

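The projected pad corners and weight land on the picture: the pad spans (173-206,126-164) and the weight is at (54,141). To keep the wide side of the gripper away from the weight I'll turn 90°, then press.

Emit:
carry_out:
  targets: [255,0,0,0,8.2,255,0,0,0,8.2,255,0,0,0,8.2,255,0,0,0,8.2,255,0,0,0,8.2,255,0,0,0,8.2,255,0,0,0,8.2,255,0,0,0,8.2,255,0,0,0,8.2,255,0,0,0,8.2,255,1,1,0,8,255,0,0,-30,0,255,0,0,-30,0,255,0,0,-20,0,255,0,0,0,0,255,0,0,0,0]

```text
t: 3.8
eef_pos: [0.5914, 0.0666, 0.1517]
tool_rot: [-0.0, -0.698, 0.716, 0.0]
contact_force: [-0.7, 0.4, 0.3]
gripper_width: 0.0
grasp_force: 0.0
```

Emit:
carry_out:
  targets: [255,0,0,-10,0,255,0,0,-8,0,255,0,0,-5,0,255,0,0,-5,0,255,0,0,-5,0,255,0,0,-5,0,255,0,0,-4,0,255,0,0,-4,0,255,0,0,-4,0,255,0,0,0,0,255,0,0,0,0,255,0,0,0,0]

```text
t: 5.0
eef_pos: [0.5919, 0.0653, 0.1015]
tool_rot: [0.0, -0.697, 0.717, -0.0]
contact_force: [-0.2, -0.9, 0.5]
gripper_width: -0.003
grasp_force: 0.0
```

```bash
python3 - <<'E'
from station import imaging
import cv2,numpy as np
t=imaging.read_camera('scene')['frame'][80:290,100:380,::-1]; u=imaging.read_camera('wrist')['frame'][:,:,::-1]
cv2.imwrite('pics/c.png',np.hstack([cv2.resize(t,(400,300)),cv2.resize(u,(400,300))]))
E
```

```text
(no output)
```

View pics/c.png

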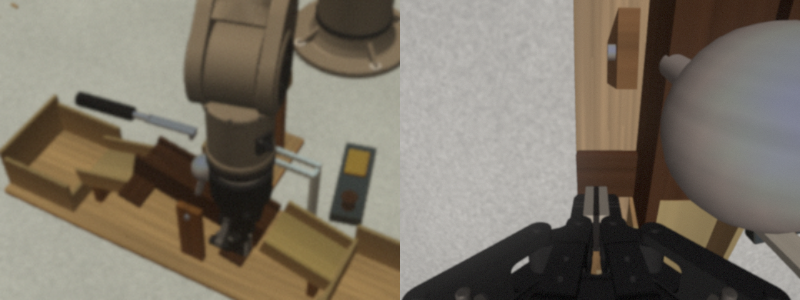

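The gate's -y end now looks raised in the scene view, near (160,150). The weight is close to the hand, so I'll lift straight up and check that it stays.

Emit:
carry_out:
  targets: [255,0,0,6,0,255,0,0,10,0,255,0,0,15,0,255,0,0,20,0,255,0,0,30,0,255,0,0,40,0,255,0,0,40,0,255,0,0,0,0,255,0,0,0,0]

```text
t: 6.0
eef_pos: [0.5924, 0.0653, 0.2646]
tool_rot: [0.002, -0.697, 0.717, -0.001]
contact_force: [-1.6, 0.0, -0.5]
gripper_width: 0.001
grasp_force: 0.0
```

```bash
python3 - <<'E'
from station import imaging
import cv2,numpy as np
t=imaging.read_camera('scene')['frame'][80:290,100:380,::-1]; u=imaging.read_camera('wrist')['frame'][:,:,::-1]
cv2.imwrite('pics/d.png',np.hstack([cv2.resize(t,(400,300)),cv2.resize(u,(400,300))]))
E
```

```text
(no output)
```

View pics/d.png

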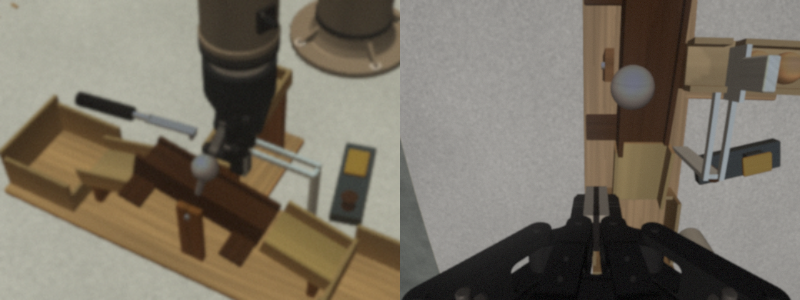

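The gate has tipped: the weight leans to +y and the -y end is up in both views. I now go beside the tab's -y face.

Emit:
carry_out:
  targets: [255,-30,-26,0,0,255,-30,-26,0,0,255,-30,-26,0,0,255,-30,-26,0,0,255,-29,-26,0,0,255,0,0,0,0,255,0,0,-30,0,255,0,0,-30,0,255,0,0,-20,0,255,0,0,0,0,255,0,0,0,0]

```text
t: 7.2
eef_pos: [0.4824, -0.0306, 0.1804]
tool_rot: [-0.0, -0.698, 0.716, 0.004]
contact_force: [0.0, 0.7, -0.1]
gripper_width: 0.001
grasp_force: 0.0
```

```bash
python3 - <<'E'
from station import imaging
import cv2,numpy as np
t=imaging.read_camera('scene')['frame'][80:290,100:380,::-1]; u=imaging.read_camera('wrist')['frame'][:,:,::-1]
cv2.imwrite('pics/e.png',np.hstack([cv2.resize(t,(400,300)),cv2.resize(u,(400,300))]))
E
```

```text
(no output)
```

View pics/e.png

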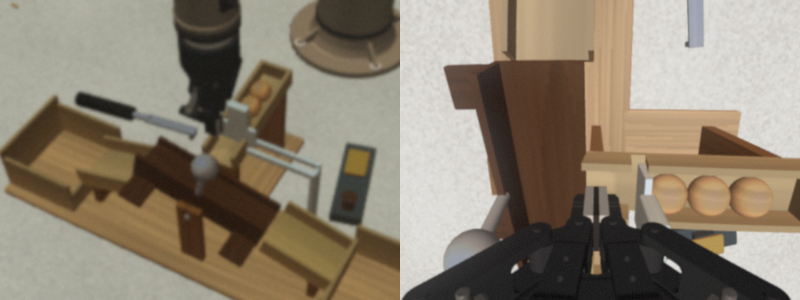

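The move came up short because of joint speed, leaving the fingers in front of the stop and clear of everything. I raise, go around in smaller steps, and lower.

Emit:
carry_out:
  targets: [255,0,0,25,0,255,0,0,25,0,255,0,-12,0,0,255,0,-12,0,0,255,0,-13,0,0,255,-10,0,0,0,255,-10,0,0,0,255,-10,0,0,0,255,-10,0,0,0,255,0,0,0,0,255,0,0,0,0]

```text
t: 8.4
eef_pos: [0.4429, -0.069, 0.2315]
tool_rot: [0.0, -0.697, 0.717, 0.003]
contact_force: [0.1, 0.3, -0.8]
gripper_width: -0.004
grasp_force: 0.0
```

Emit:
carry_out:
  targets: [255,0,0,-23,0,255,0,0,-23,0,255,0,0,0,0,255,0,10,0,0,255,0,10,0,0,255,1,10,0,0,255,0,10,0,0,255,0,10,0,0,255,1,10,0,0,255,0,10,0,0,255,0,6,0,0,255,0,0,0,0]

```text
t: 9.6
eef_pos: [0.444, 0.0085, 0.1846]
tool_rot: [0.0, -0.698, 0.716, 0.004]
contact_force: [-0.8, 1.0, 0.1]
gripper_width: 0.004
grasp_force: 0.0
```

Emit:
carry_out:
  targets: [255,0,3,0,0,255,0,2,0,0,255,0,2,0,0,255,0,2,0,0,255,0,0,0,0]

```text
t: 10.1
eef_pos: [0.4441, 0.0148, 0.1845]
tool_rot: [-0.001, -0.697, 0.717, 0.003]
contact_force: [0.3, -5.4, 0.8]
gripper_width: -0.003
grasp_force: 2.5
```

Emit:
carry_out:
  targets: [255,0,2,0,0,255,0,1,0,0,255,0,0,0,0]

```text
t: 10.4
eef_pos: [0.444, 0.0149, 0.1845]
tool_rot: [-0.002, -0.696, 0.718, 0.002]
contact_force: [-1.1, -12.7, 3.6]
gripper_width: 0.002
grasp_force: 6.6
```

The reaction climbed to 12.7 N without any further motion, so the stop is against its end. I back off, lift, and let the balls settle.

Emit:
carry_out:
  targets: [255,0,-8,0,0,255,0,-8,0,0,255,0,-4,0,0,255,0,0,20,0,255,0,0,30,0,255,0,0,30,0,255,0,0,20,0,255,0,0,0,0,255,0,0,0,0,255,0,0,0,0,255,0,0,0,0,255,0,0,0,0,255,0,0,0,0,255,0,0,0,0,255,0,0,0,0,255,0,0,0,0,255,0,0,0,0,255,0,0,0,0]

```text
t: 12.2
eef_pos: [0.4442, -0.0008, 0.2846]
tool_rot: [0.0, -0.697, 0.717, 0.004]
contact_force: [1.0, -0.1, -0.4]
gripper_width: -0.002
grasp_force: 0.0
```

```bash
python3 - <<'E'
from station import imaging
import cv2,numpy as np
t=imaging.read_camera('scene')['frame'][80:360,80:440,::-1]; u=imaging.read_camera('top')['frame'][:,:,::-1]
cv2.imwrite('pics/f.png',np.hstack([cv2.resize(t,(400,300)),cv2.resize(u,(400,300))]))
E
```

```text
(no output)
```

View pics/f.png

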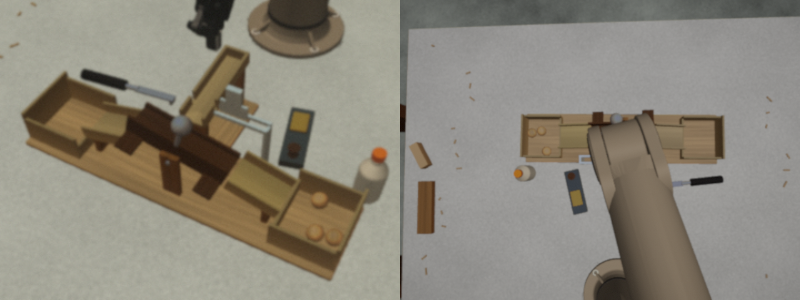

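All three balls are in the +y tray, at (319,200), (316,232) and (334,237) in the scene view. The gate is still tipped and the bystanders are where they were.

Emit:
carry_out:
  targets: [255,0,0,0,0,255,0,0,0,0,255,0,0,0,0,255,0,0,0,0,255,0,0,0,0,255,0,0,0,0,255,0,0,0,0,255,0,0,0,0,255,0,0,0,0,255,0,0,0,0]

```text
t: 13.3
eef_pos: [0.4441, -0.0008, 0.2846]
tool_rot: [0.0, -0.697, 0.717, 0.004]
contact_force: [-0.2, -0.3, -0.3]
gripper_width: -0.001
grasp_force: 0.0
```

```bash
python3 -c "
from station import bot
print(bot.hand_in())"
```

```text
the job is handed in; nothing more can be done
None
```

The job is handed in at about 13 s: the gate is tipped to +y, the stop was then pushed fully open, all three balls are in the +y tray, and the chisel, plane and glue bottle look unmoved.

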